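# Clear the paint jar, then lay the strip carton on its side

## Robot

A 6-joint arm with a two-finger parallel gripper is mounted at the origin on the work surface. World frame = base frame: x ahead of the robot, y to its left, z up, the work surface at z = 0. Lengths are in m, angles in rad, forces in N, time in s.
With the tool pointing down it reaches from about 0.375 to 0.925 m from the base axis. Payload 5.7 kg.
Tool frame: the origin (TCP) lies at the very end of the fingers, on their centre line; the grasp point (between the pads) lies 19 mm behind it (arm.tcp_to_grasp is the distance from the TCP to the grasp point, in m); z points along the fingers, y is the direction in which the jaws open and shut (so a half turn about z gives the same grasp; the last joint's range is limited). The gripper opens to 85 mm and grips with 20 to 120 N. Pads are 22 mm wide; open, the fingers measure 114 mm over their backs; the gripper's body (76 mm by 85 mm) begins 54 mm behind the grasp point. The pads swing forward as they close: fully open they stand 13 mm farther back than shut.
Start: joints at [1.037, 0.359, 1.51, -0, 1.272, -0.115], TCP at [0.244, 0.548, 0.231] pointing down, gripper open.
Joint ranges: [-2.97, 2.97], [-1.01, 2.36], [0.21, 2.38], [-0.96, 4.11], [0.2, 2.71], [-2.98, 2.98]. Speed limits (rad/s): [2.39, 2.39, 3.14, 3.14, 3.14, 3.14].

## Interface

Orientations are given as a unit quaternion [w, x, y, z].
In Python, from workcell import arm gives the robot as it stands. The module is installed in compiled form; this text tells all that it offers.
- The arm moves only by the tool carry_out, never from a script. Its argument "deltas" is a list that holds one entry, the list of rows, each a list of 7 numbers: the shift along the tool's x, y, z in m, then the turn, a rotation vector about the tool's x, y, z in rad, then the gripper command: -1 is fully open, 1 is shut, values between are in proportion. A call has 1 to 8 rows; each row shifts and turns the commanded pose from where the row before left it, along the tool's axes as they then stand; what a row does not reach is not made up. A row lasts 1/10 s, in which the tool goes at most 50 mm and 8.59 degrees, less where a joint would pass 70% of its speed; a pose out of reach is approached as far as the arm can. A call is refused whole if a number of a shift passes 0.05 or a number of a turn 0.15, either way. A call with a gripper value outside its range is refused whole. The fingers move at their own pace and stop on an object; "squeeze" is the grip in N (left out, the last holds). Time passes only in rows, so rows that do not move let the fingers close. It gives the time, the measured TCP pose, the force and the opening at its end, in the units of the state.
- arm.read_state(): the state, without advancing time (a new reading comes with each control period).
- arm.camera(name): name is "scene" or "top" or "wrist"; returns a dict with "color" (420x560x3 uint8, blue, green, red), "vfov" (degrees; the focal length in pixels is half the picture's height over the tangent of half this angle, whatever the lens; pixels are square), "cx", "cy" (the principal point, pixels), "k1" (the pictures are not rectified: a ray, as slopes to the right and down, at radius r is drawn at 1 + k1 r^2 times it, then the intrinsics apply), "origin" and "attitude" of the camera in the world. Camera axes: x right, y up, looking along -z (the intrinsics and any distortion apply to the point x, -y, -z); pixel columns grow to the right and rows downward; lengths in m; the calibration is good to about 2 mm. A picture is of the moment at which its call begins. There is no depth.
- arm.close_job(): hands the job in, once; it reports no verdict.
Trained networks look in a picture, given as the dict that the camera call returned (one of the last four; its "shot" number tells which), for a name from the list of things; names that differ only in an ending like _2 or _b are one class to them, and where a whole thing is asked for, a point or a joint stands for the part that bears it (a point fixed in the world has none). Each returns a list of dicts, best first, with "confidence" (0 to 1); they miss things now and then, are a little off and sometimes report something else, mostly with a low value. They report only what shows in the picture. A call takes as long as a camera call.
- arm.look_for(picture, thing): "bbox" ([centre column, centre row, width, height] in pixels, round what is visible of it).
- arm.trace(picture, thing): "region" (420x560 bool, what is visible of it) and "bbox" ([centre column, centre row, width, height] in pixels, round what is visible of it).
The state is a dict: "time": time; "qpos": joint angles; "joint_vel": joint speeds; "effort": joint torques, N m; "ee_pos": TCP position; "orientation": TCP orientation; "ft_force": force on the tool from outside, world axes, zero at the start; "ft_torque": the same for the moment, N m; "width": opening from 0.0 (shut) to 1.0 (fully open).
Only numpy, scipy, OpenCV 4.12 (cv2) and the standard library are available. Lean on these libraries where they do the work, as an engineer would, in place of code of your own. Each camera call takes 0.05 s, during which the arm holds its last target.

## Task

Lay the tall carton of paper strips down on its side, squarely on the cork pad beside it with its white window facing up, by pushing its top over the red wooden strip at its foot (the foot end may overhang the strip a little). The green paint jar stands where the carton must land: before tipping the carton, move the jar, keeping it upright, and leave it standing in the pink tray. Leave all the other things on the table where they are.

Things in the scene. Friction and masses are not known exactly. Their poses are not given: they have to be found in the camera images.
- pad_mid (a point): Centre of the top face of the cork pad, 20 mm above the table. The pad (10 mm thick, 150 mm wide along y) runs from -100 mm to +100 mm along x from here; its -x end is a red wooden strip, whose 10 mm step is the stop for the carton's foot. x points the way the carton is to be tipped, away from where it stands; z up.
- board: Plywood board that carries the pad, 310 mm (x) by 150 mm (y), 10 mm thick, fixed on the table; place and yaw vary. Origin: centre of its underside, 55 mm to the -x side of the pad's centre; axes as the pad's. The carton stands on the bare plywood at the -x end.
- carton_mid (a point): Centre of the rigid loose cardboard carton with blue bands: 75 mm (its x) by 110 mm (y) by 180 mm tall (z), 0.25 to 0.6 kg, too thick to grasp. It starts upright on the plywood, its top 190 mm above the table, its x axis along the pad's x, its +x face 1 to 4 mm from the wooden step. Its -x face carries the window.
- carton: The same carton; origin at the centre of its underside, same axes. Pushed in the pad's +x direction near the top of its -x face it tips over the step, falls once that push has gone about 65 mm, and comes to lie on the pad with its foot end overhanging the step by about 25 mm, which is good enough.
- window (a point): Centre of the white, dark-framed window (60 by 90 mm, flat, part of the face) on the carton's -x face, 85 mm above the carton's foot.
- jar_mid (a point): Centre (half-way up) of the closed green paint jar with a white lid: round, 52 mm in diameter, 95 mm tall, upright, z along its axis, about 0.25 kg. It starts standing on the cork pad, at least 85 mm from the carton.
- jar: The same jar; origin at the centre of its underside.
- tray_in (a point): Centre of the inner floor (5 mm above the table) of the pink square tray, fixed to the table; 150 by 150 mm outside, walls 5 mm thick, rim 20 mm above the table. Axes along its sides. It stands to the left or to the right of the board, exchanging places with the yellow bowl.
- bowl_mid (a point): Bystander: yellow plastic bowl, 150 mm across, 65 mm tall; point on its axis 30 mm up.
- cup_mid (a point): Bystander: white cup, 68 mm across, 85 mm tall, standing beside the pad about 135 mm from its middle line; point on its axis 40 mm up.
- glue_mid (a point): Bystander: white glue bottle with orange cap, 60 mm across, 140 mm tall; point half-way up.
- tin_mid (a point): Bystander: aluminium tin with pink band, 72 mm across, 90 mm tall; point half-way up.
- sponge_mid (a point): Bystander: yellow sponge block 120 by 80 by 35 mm; its centre.
- brush_grip (a point): Bystander: brush 170 mm long, lying flat near the board on the robot's side; point on its handle.
- spatula_grip (a point): Bystander: spatula 190 mm long, lying flat; point on its handle.

How it is judged:
By the outcome, as a careful person would: the job done as asked, in the order asked, and still so for the second after the job is handed in, with the robot touching nothing.
It also fails if it takes over 58 s, if anything falls off the work surface, if the arm or the gripper's body presses on something with over 40 N, if the wrist force passes 120 N, or if a joint passes its speed limit or range.

## Working session

There is one attempt and no reset: what is moved stays moved. The work goes in short steps, Python scripts to look and compute and a tool call to move; the robot and the scene stay as the last step left them, time stands still between calls to the robot, and variables do not carry over. Pictures are saved under pics/ and viewed, and the job is handed in when it is done.

Besides the shell and the picture viewer there is one more tool, called after ">>>" as name(argument=value, ...), one argument or row to a line, values as JSON. carry_out: Moves the arm, as the interface text tells. Its arguments: {"type":"object","properties":{"deltas":{"type":"array"},"squeeze":{"type":"number"}},"required":["deltas"]}

```bash
mkdir -p pics; cat > h.py <<'E'
import numpy as np, cv2
from workcell import arm
from scipy.spatial.transform import Rotation as R
def snap(n,f=None):
    p=arm.camera(n)
    if f: cv2.imwrite('pics/'+f,p['color'])
    return p
def att(p):
    a=np.array(p['attitude'],float)
    if a.shape==(3,3): return a
    return R.from_quat(a[[1,2,3,0]]).as_matrix()
def K(p):
    f=210/np.tan(np.radians(p['vfov'])/2); return f
def ray(p,u,v):
    f=K(p); pts=np.array([[[u,v]]],float)
    Kc=np.array([[f,0,p['cx']],[0,f,p['cy']],[0,0,1]])
    s=cv2.undistortPoints(pts,Kc,np.array([p['k1'],0,0,0,0.]))[0,0]
    return np.array(p['origin']),att(p)@np.array([s[0],-s[1],-1.])
def atz(p,u,v,z):
    o,d=ray(p,u,v); return o+d*(z-o[2])/d[2]
def proj(p,X):
    c=att(p).T@(np.array(X)-np.array(p['origin'])); s=np.array([c[0]/-c[2],-c[1]/-c[2]])
    k=1+p['k1']*(s@s); return s*k*K(p)+[p['cx'],p['cy']]
E
python3 - <<'E'
from h import *
s=arm.read_state(); print({k:np.round(v,3) for k,v in s.items()})
for n in ['scene','top','wrist']:
    p=snap(n,n+'0.png'); print(n,{k:v for k,v in p.items() if k!='color'})
    for t in ['pad_mid','board','carton','window','jar','tray_in','cup_mid','bowl_mid','glue_mid','tin_mid']:
        try:
            r=arm.look_for(p,t)
            print(t,[(np.round(d['bbox'],1).tolist(),round(d['confidence'],2)) for d in r[:2]])
        except Exception as e: print(t,e)
E
```

```text
{'time': np.float64(0.0), 'qpos': array([ 1.037,  0.36 ,  1.511,  0.   ,  1.272, -0.115]), 'joint_vel': array([ 0.001, -0.   , -0.001,  0.   , -0.001, -0.001]), 'effort': array([-0.0000e+00, -5.2764e+01, -2.7861e+01, -0.0000e+00,  1.4000e-02,
        0.0000e+00]), 'ee_pos': array([0.244, 0.548, 0.23 ]), 'orientation': array([-0.   ,  0.208,  0.978, -0.001]), 'ft_force': array([0.421, 0.336, 0.135]), 'ft_torque': array([-0.058, -0.014, -0.002]), 'width': np.float64(1.0)}
scene {'vfov': 55.89780637444512, 'cx': 273.94313227248443, 'cy': 203.42107386008527, 'k1': -0.0844154166552909, 'origin': array([0.97308557, 0.46376332, 1.08708861]), 'attitude': array([0.31841782, 0.09940967, 0.25894812, 0.90646218]), 'shot': 1}
pad_mid [([297.4, 222.0, 85.0, 83.6], 0.74), ([334.1, 210.2, 22.0, 46.7], 0.67)]
board [([297.6, 220.2, 80.9, 89.0], 0.75)]
carton [([288.8, 172.7, 44.0, 56.6], 0.56)]
window [([288.2, 174.5, 45.8, 57.8], 0.91)]
jar [([313.4, 228.8, 21.5, 31.0], 0.7)]
tray_in [([379.1, 286.0, 74.3, 67.8], 0.9)]
cup_mid [([265.4, 243.1, 24.9, 35.1], 0.85)]
bowl_mid [([231.8, 132.3, 46.8, 36.2
[... 704 characters left out ...]
3.2], 0.25)]
tray_in []
cup_mid [([257.6, 174.2, 23.8, 23.2], 0.67)]
bowl_mid [([406.1, 241.9, 51.8, 49.9], 0.6), ([155.3, 242.3, 56.7, 56.3], 0.4)]
glue_mid [([392.7, 162.2, 31.6, 28.0], 0.79)]
tin_mid [([407.8, 242.4, 55.2, 49.4], 0.73), ([172.5, 155.8, 34.2, 26.8], 0.72)]
wrist {'vfov': 58.479711314477846, 'cx': 276.7676126657388, 'cy': 206.95325003387612, 'k1': -0.10064194099670758, 'origin': array([0.1802343 , 0.57593681, 0.37197234]), 'attitude': array([ 0.83046066, -0.1156967 , -0.07415803,  0.53986105]), 'shot': 3}
pad_mid []
board []
carton []
window []
jar []
tray_in [([207.2, 362.0, 99.3, 59.3], 0.61)]
cup_mid []
bowl_mid [([207.2, 362.7, 95.0, 58.2], 0.58)]
glue_mid []
tin_mid []
```

```bash
python3 - <<'E'
import cv2
for n,(a,b,c,d) in {'scene':(90,370,160,440),'top':(110,320,110,460)}.items():
    i=cv2.imread(f'pics/{n}0.png')[a:b,c:d]; cv2.imwrite(f'pics/{n}0c.png',cv2.resize(i,None,fx=2.1,fy=2.1,interpolation=cv2.INTER_CUBIC))
E
```

```text
(no output)
```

View pics/scene0c.png

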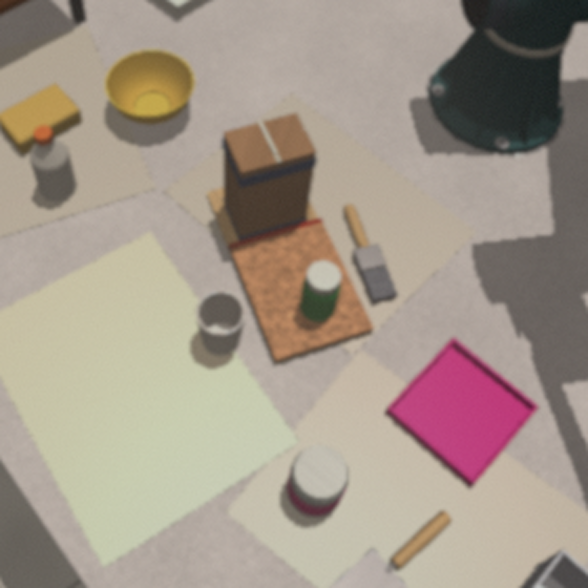

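View pics/top0c.png

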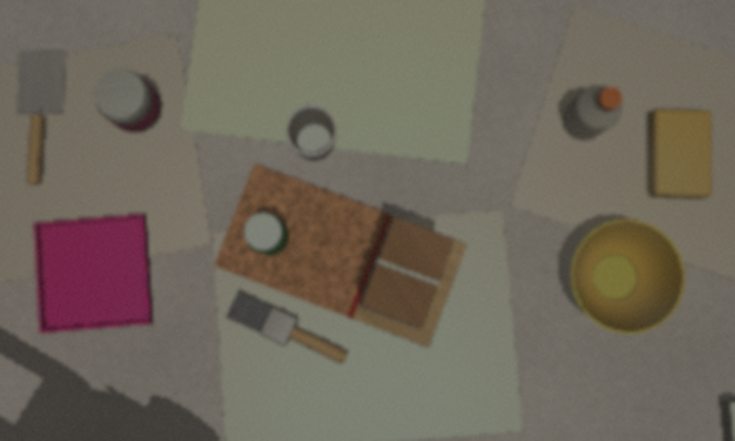

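View pics/top0.png

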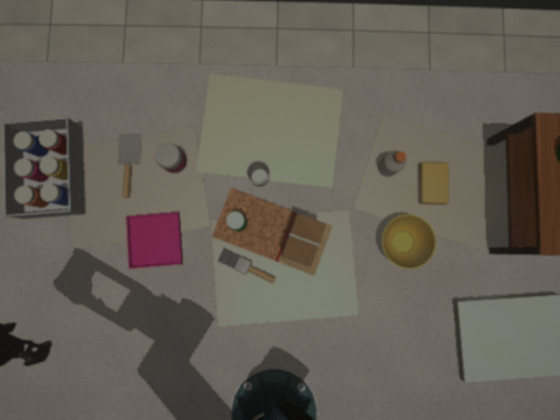

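The top view shows the pad with its +x end at the left (about +y in the world). The jar is near that end at top pixel (236,220), the carton at (304,240) and the tray at (155,240). Next I'll measure these.

```bash
python3 - <<'E'
from h import *
p=snap('top'); q=snap('scene')
def c(x,y): return 110+x/2.1-.25,110+y/2.1-.25
# pad corners: far-L, near-L, near-strip, far-strip
P=[atz(p,*c(*a),z)[:2] for a,z in [((257,164),.02),((217,266),.02),((352,316),.02),((388,212),.02),((465,242),.01),((430,347),.01)]]
print(np.round(P,4))
for i,j in [(0,1),(1,2),(2,3),(3,0),(4,5)]: print(np.linalg.norm(P[i]-P[j]))
def sc(x,y): return 160+x/2.1-.25,90+y/2.1-.25
S=[atz(q,*sc(*a),.02)[:2] for a in [(276,361),(372,329),(321,220),(232,248)]]
print('scene pad',np.round(S,4))
ts=[atz(q,*sc(*a),.19)[:2] for a in [(224,132),(234,170),(314,150),(299,116)]]
print('carton top scene',np.round(ts,4),np.mean(ts,0))
tt=[atz(p,*c(*a),.19)[:2] for a in [(391,213),(466,243),(434,328),(361,291)]]
print('carton top top',np.round(tt,4),np.mean(tt,0))
print('tray top',np.round([atz(p,*c(*a),.02)[:2] for a in [(35,224),(146,214),(152,323),(42,332)]],4))
print('tray sc',np.round([atz(q,*sc(*a),.02)[:2] for a in [(453,340),(387,410),(470,485),(536,407)]],4))
for n,pp in (('top',p),('scene',q)):
    for t in ['jar','cup_mid','brush_grip','tin_mid','bowl_mid','glue_mid','carton','board','window']:
        r=arm.trace(pp,t)
        for d in r[:1]:
            m=d['region']; ys,xs=np.nonzero(m); print(n,t,np.round(d['bbox'],1),round(d['confidence'],2),'cen',xs.mean().round(1),ys.mean().round(1),[xs.min(),xs.max(),ys.min(),ys.max()])
print('jar lid top',atz(p,*c(265,231),.115)); print('jar lid scene',atz(q,*sc(323,276),.115))
print('cup top rim', atz(p,*c(311,130),.085), 'sc',atz(q,*sc(220,312),.085))
print('brush',[np.round(atz(p,*c(*a),.01)[:2],3) for a in [(235,305),(347,355)]])
E
```

```text
[[ 0.6229  0.132 ]
 [ 0.4833  0.1813]
 [ 0.4204 -0.0018]
 [ 0.5613 -0.0474]
 [ 0.5235 -0.1533]
 [ 0.3808 -0.1077]]
0.1481096826997341
0.1935512707870294
0.14811400312654213
0.1896278661056251
0.14982215847737435
scene pad [[ 0.6248  0.1393]
 [ 0.4857  0.1874]
 [ 0.4182  0.0029]
 [ 0.5574 -0.0429]]
carton top scene [[ 0.5142 -0.1167]
 [ 0.5446 -0.0567]
 [ 0.4369 -0.0154]
 [ 0.4129 -0.0741]] [ 0.47715624 -0.06573358]
carton top top [[ 0.5435 -0.0451]
 [ 0.5107 -0.1323]
 [ 0.4125 -0.0967]
 [ 0.4529 -0.0123]] [ 0.47988906 -0.07160257]
tray top [[0.5345 0.4297]
 [0.5514 0.2799]
 [0.4052 0.2655]
 [0.3899 0.4124]]
tray sc [[0.407  0.2728]
 [0.554  0.2886]
 [0.5412 0.4317]
 [0.391  0.416 ]]
top jar [237.9 220.3  19.2  19.7] 0.68 cen 236.8 220.5 [np.int64(227), np.int64(247), np.int64(211), np.int64(230)]
top cup_mid [259.2 173.1  16.7  25.3] 0.96 cen 258.1 172.3 [np.int64(247), np.int64(269), np.int64(160), np.int64(185)]
top brush_grip [246.8 266.2  55.3  34.6] 0.89 cen 243.2 265.0 [np.int64(218), np.int64(275), np.int64(249), np.int64(283)]
top tin_mid [171.9 156.7  33.8  28. ] 0.74 cen 17
[... 1295 characters left out ...]
83.8 167.8  23.2  36.4] 0.9 cen 184.4 168.6 [np.int64(174), np.int64(195), np.int64(149), np.int64(185)]
scene carton [288.4 173.2  47.   61.8] 0.95 cen 286.5 172.9 [np.int64(265), np.int64(310), np.int64(144), np.int64(203)]
scene board [298.9 222.4  76.9  86.9] 0.75 cen 297.5 225.6 [np.int64(259), np.int64(336), np.int64(180), np.int64(264)]
scene window [287.8 172.7  40.9  61.8] 0.65 cen 286.7 173.2 [np.int64(266), np.int64(309), np.int64(144), np.int64(203)]
jar lid top [0.52495341 0.10799852 0.115     ]
jar lid scene [0.5260441  0.11302575 0.115     ]
cup top rim [0.65894899 0.05609886 0.085     ] sc [0.65883637 0.05706725 0.085     ]
brush [array([0.432, 0.157]), array([0.368, 0.004])]
```

>>> carry_out(
  deltas=[
    [[0, 0, 0, 0, 0, 0.149, -1], [0, 0, 0, 0, 0, 0.149, -1], [0, 0, 0, 0, 0, 0.149, -1], [0, 0, 0, 0, 0, 0.149, -1], [0, 0, 0, 0, 0, 0.149, -1], [0, 0, 0, 0, 0, 0.149, -1], [0, 0, 0, 0, 0, 0.149, -1], [0, 0, 0, 0, 0, 0.149, -1]],
  ],
)

```text
time: 3.45
ee_pos: [0.244, 0.5481, 0.2313]
orientation: [0.0, 0.723, 0.691, -0.0]
ft_force: [0.1, -0.3, 0.2]
width: 0.996
```

>>> carry_out(
  deltas=[
    [[0, 0, 0, 0, 0, 0.149, -1], [0, 0, 0, 0, 0, 0.149, -1], [0, 0, 0, 0, 0, 0, -1]],
  ],
)

```text
time: 3.75
ee_pos: [0.244, 0.5481, 0.2313]
orientation: [0.0, 0.816, 0.578, -0.0]
ft_force: [-0.2, 0.8, 0.0]
width: 1.002
```

```bash
cat >> h.py <<'E'
def tool():
    s=arm.read_state(); q=np.array(s['orientation']); return np.array(s['ee_pos']),R.from_quat(q[[1,2,3,0]]).as_matrix(),s
def need(X):
    t,M,s=tool(); return M.T@(np.array(X)-t)
E
python3 - <<'E'
from h import *
t,M,s=tool(); print(s['time'],t,M.round(3).tolist(),np.degrees(np.arctan2(M[1,0],M[0,0])),s['qpos'].round(3))
print(need([.5255,.1105,.231]))
E
```

```text
3.75 [0.24400269 0.54811362 0.23126221] [[0.333, 0.943, -0.0], [0.943, -0.333, -0.0], [-0.0, -0.0, -1.0]] 70.5573736633986 [ 1.037  0.359  1.51  -0.     1.272  1.376]
[-3.18958828e-01  4.11110290e-01  2.86713888e-04]
```

>>> carry_out(
  deltas=[
    [[-0.027, 0.034, 0, 0, 0, 0, -1], [-0.027, 0.034, 0, 0, 0, 0, -1], [-0.027, 0.034, 0, 0, 0, 0, -1], [-0.027, 0.034, 0, 0, 0, 0, -1], [-0.027, 0.034, 0, 0, 0, 0, -1], [-0.027, 0.034, 0, 0, 0, 0, -1], [-0.027, 0.034, 0, 0, 0, 0, -1], [-0.027, 0.034, 0, 0, 0, 0, -1]],
  ],
)

```text
time: 4.55
ee_pos: [0.4298, 0.2526, 0.2315]
orientation: [0.0, 0.815, 0.58, 0.0]
ft_force: [0.8, -0.0, 0.7]
width: 0.996
```

>>> carry_out(
  deltas=[
    [[-0.027, 0.034, 0, 0, 0, 0, -1], [-0.027, 0.034, 0, 0, 0, 0, -1], [-0.027, 0.034, 0, 0, 0, 0, -1], [-0.027, 0.034, 0, 0, 0, 0, -1], [0, 0, 0, 0, 0, 0, -1], [0, 0, 0, 0, 0, 0, -1]],
  ],
)

```text
time: 5.15
ee_pos: [0.5217, 0.1064, 0.2312]
orientation: [-0.0, 0.816, 0.578, -0.0]
ft_force: [-0.2, -0.3, 0.5]
width: 0.997
```

```bash
python3 - <<'E'
from h import *
p=snap('wrist','w1.png'); t,M,s=tool(); print(s['time'],t,s['qpos'].round(3)); print(p['origin'],att(p).round(3).tolist())
for d in arm.trace(p,'jar')[:2]: print(d['bbox'],d['confidence'])
print(need([.5255,.1105,.231]))
E
```

```text
5.2 [0.52102305 0.1072832  0.2311279 ] [0.073 0.262 1.656 0.    1.225 0.409]
[0.54368779 0.17115229 0.37187804] [[0.944, 0.318, 0.09], [-0.33, 0.908, 0.258], [-0.0, -0.273, 0.962]]
[278.1, 181.6, 64.7, 79.6] 0.95
[290.1, 240.3, 163.1, 266.0] 0.21
[0.00407683 0.0036803  0.00014124]
```

View pics/w1.png

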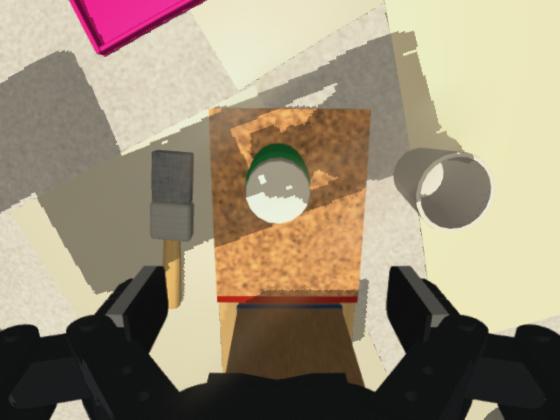

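The wrist view shows the jar lid centred at about (278,191). The far corners of the pad are at (210,108) and (370,109). The red strip runs along row 299, from column 217 to 358, with the carton's top just below it.

```bash
python3 - <<'E'
from h import *
p=snap('wrist'); t,M,s=tool()
j=atz(p,278,191,.115);print('jar',j,need([j[0],j[1],t[2]]))
print('tcp proj',proj(p,t))
P=[atz(p,u,v,.02)[:2] for u,v in [(210,108),(370,109),(217,298),(358,298)]]; print(np.round(P,4))
for a,b in [(0,1),(2,3),(2,0),(3,1)]:
    d=P[b]-P[a]; print(np.linalg.norm(d),np.degrees(np.arctan2(d[1],d[0])))
print('cup',atz(p,455,190,.085))
# carton top edge
for a in [(237,306),(343,306)]: print('carton +x top edge',atz(p,*a,.19))
print('tray corner',atz(p,100,52,.02))
E
```

```text
jar [0.52314985 0.11447986 0.115     ] [ 6.82576247e-03  3.53672180e-04 -3.20293465e-07]
tcp proj [277.85758788 272.78618195]
[[ 0.4828  0.1874]
 [ 0.6213  0.1385]
 [ 0.417   0.0046]
 [ 0.5578 -0.0447]]
0.14684410614681942 -19.449983298925392
0.14923940971105024 -19.285289815318773
0.19428751581589626 70.19489758195381
0.19385845988419 70.90187711942585
cup [0.65560809 0.0619755  0.085     ]
carton +x top edge [0.48627387 0.07759364 0.19      ]
carton +x top edge [0.54133502 0.05829308 0.19      ]
tray corner [0.40612402 0.26916751 0.02      ]
```

>>> carry_out(
  deltas=[
    [[0.003, 0.001, 0.03, 0, 0, 0, -1], [0.003, 0, 0.04, 0, 0, 0, -1], [0, 0, 0.04, 0, 0, 0, -1], [0, 0, 0.035, 0, 0, 0, -1], [0, 0, 0.026, 0, 0, 0, -1], [0, 0, 0, 0, 0, 0, -1]],
  ],
)

```text
time: 5.9
ee_pos: [0.5207, 0.1135, 0.0573]
orientation: [-0.002, 0.815, 0.579, -0.003]
ft_force: [-0.8, 0.3, -1.0]
width: 0.997
```

>>> carry_out(
  deltas=[
    [[0, 0, 0, 0, 0, 0, 0.6], [0, 0, 0, 0, 0, 0, 1], [0, 0, 0, 0, 0, 0, 1], [0, 0, 0, 0, 0, 0, 1], [0, 0, 0, 0, 0, 0, 1], [0, 0, 0, 0, 0, 0, 1]],
  ],
  squeeze=45,
)

```text
time: 6.5
ee_pos: [0.5255, 0.1129, 0.0624]
orientation: [0.001, 0.816, 0.578, 0.001]
ft_force: [-1.7, 0.9, 6.2]
width: 0.592
```

>>> carry_out(
  deltas=[
    [[0, 0, -0.01, 0, 0, 0, 1], [0, 0, -0.02, 0, 0, 0, 1], [0, 0, -0.03, 0, 0, 0, 1], [0, 0, -0.02, 0, 0, 0, 1], [0, 0, 0, 0, 0, 0, 1]],
  ],
)

```text
time: 7.0
ee_pos: [0.527, 0.1127, 0.1441]
orientation: [0.002, 0.816, 0.578, 0.003]
ft_force: [0.5, -1.1, -1.7]
width: 0.587
```

```bash
python3 - <<'E'
from h import *
p=snap('scene'); cv2.imwrite('pics/s2.png',cv2.resize(p['color'][90:370,160:440],None,fx=2.1,fy=2.1))
t,M,s=tool(); print(s['time'],t,s['width'],s['ft_force']); print(need([.472,.350,t[2]]))
E
```

```text
7.05 [0.52581949 0.112553   0.14231648] 0.5849206849431731 [ 0.13329416 -0.80722062 -2.95489405]
[ 2.06170764e-01 -1.29503645e-01 -1.91347663e-04]
```

View pics/s2.png

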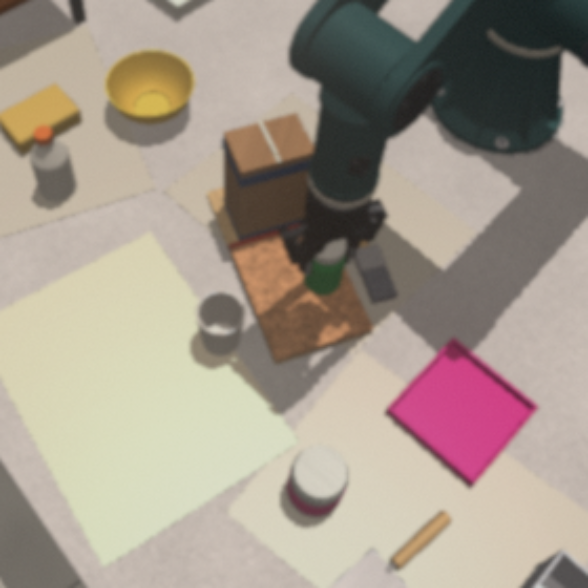

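The jar is held upright and clear of the pad. Next, carry it to the tray centre at about (0.472, 0.350).

>>> carry_out(
  deltas=[
    [[0.015, -0.009, 0, 0, 0, 0, 1], [0.028, -0.018, 0, 0, 0, 0, 1], [0.03, -0.019, 0, 0, 0, 0, 1], [0.033, -0.021, 0, 0, 0, 0, 1], [0.033, -0.021, 0, 0, 0, 0, 1], [0.032, -0.02, 0, 0, 0, 0, 1], [0.025, -0.016, 0, 0, 0, 0, 1], [0.01, -0.006, 0, 0, 0, 0, 1]],
  ],
)

```text
time: 7.85
ee_pos: [0.4684, 0.352, 0.139]
orientation: [-0.0, 0.815, 0.579, -0.001]
ft_force: [-0.1, -0.2, -3.0]
width: 0.588
```

>>> carry_out(
  deltas=[
    [[0, 0, 0.01, 0, 0, 0, 1], [0, 0, 0.025, 0, 0, 0, 1], [0, 0, 0.025, 0, 0, 0, 1], [0, 0, 0.015, 0, 0, 0, 1], [0, 0, 0.008, 0, 0, 0, 1], [0, 0, 0, 0, 0, 0, 1]],
  ],
)

```text
time: 8.45
ee_pos: [0.4692, 0.348, 0.0555]
orientation: [0.0, 0.816, 0.578, -0.002]
ft_force: [0.1, 0.6, -2.4]
width: 0.589
```

```bash
python3 - <<'E'
from h import *
p=snap('scene'); cv2.imwrite('pics/s3.png',cv2.resize(p['color'][200:340,300:440],None,fx=4,fy=4))
t,M,s=tool(); print(s['time'],t,s['width'],s['ft_force']); print(need([.472,.350,t[2]]))
E
```

```text
8.5 [0.46993514 0.34871    0.0565771 ] 0.5870638887383408 [ 0.78996    -0.00413166 -2.03485587]
[ 1.90308935e-03  1.51854806e-03 -4.33017512e-06]
```

View pics/s3.png

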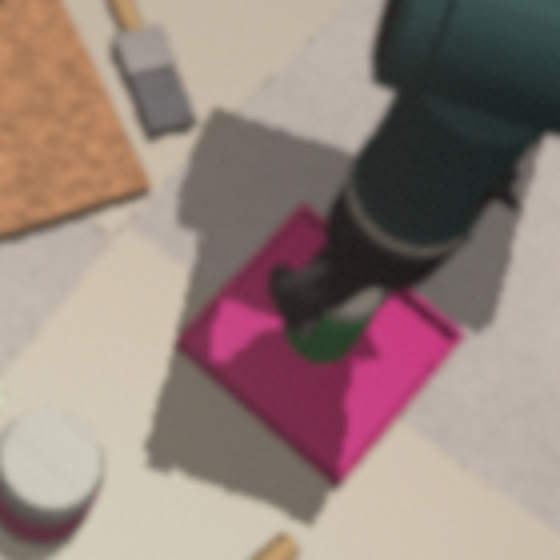

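>>> carry_out(
  deltas=[
    [[0, 0, 0.004, 0, 0, 0, 1], [0, 0, 0.003, 0, 0, 0, 1], [0, 0, 0, 0, 0, 0, 1], [0, 0, 0, 0, 0, 0, 1]],
  ],
)

```text
time: 8.9
ee_pos: [0.4702, 0.35, 0.0506]
orientation: [0.0, 0.816, 0.578, 0.0]
ft_force: [-0.9, -0.1, -2.8]
width: 0.589
```

>>> carry_out(
  deltas=[
    [[0, 0, 0.002, 0, 0, 0, 1], [0, 0, 0.001, 0, 0, 0, 1], [0, 0, 0, 0, 0, 0, 1]],
  ],
)

```text
time: 9.2
ee_pos: [0.4701, 0.3501, 0.0475]
orientation: [0.0, 0.816, 0.578, 0.0]
ft_force: [-1.1, 0.4, 1.1]
width: 0.59
```

>>> carry_out(
  deltas=[
    [[0, 0, 0, 0, 0, 0, 0.3], [0, 0, 0, 0, 0, 0, -0.3], [0, 0, 0, 0, 0, 0, -1], [0, 0, 0, 0, 0, 0, -1], [0, 0, 0, 0, 0, 0, -1]],
  ],
)

```text
time: 9.7
ee_pos: [0.4702, 0.35, 0.0473]
orientation: [0.0, 0.816, 0.578, 0.0]
ft_force: [-0.6, 1.2, -0.7]
width: 1.003
```

>>> carry_out(
  deltas=[
    [[0, 0, -0.01, 0, 0, 0, -1], [0, 0, -0.03, 0, 0, 0, -1], [0, 0, -0.045, 0, 0, 0, -1], [0, 0, -0.045, 0, 0, 0, -1], [0, 0, -0.045, 0, 0, 0, -1], [0, 0, -0.02, 0, 0, 0, -1]],
  ],
)

```text
time: 10.3
ee_pos: [0.4719, 0.351, 0.248]
orientation: [0.0, 0.816, 0.578, 0.004]
ft_force: [0.7, -0.8, 0.3]
width: 1.0
```

```bash
python3 - <<'E'
from h import *
p=snap('wrist','w4.png')
t,M,s=tool(); print(s['time'],t,s['width'],s['ft_force'])
d=arm.trace(p,'jar')[:1]; print([x['bbox'] for x in d])
ux=np.array([.334,.943]);uy=np.array([-.943,.334]); c=np.array([.4785,-.0687])
for k in (-.12,): 
    x=c+k*ux; print(x, need([x[0],x[1],.26]))
E
```

```text
10.35 [0.47279264 0.35160871 0.24986511] 1.0014924548450295 [1.53915554 0.31551614 2.68024581]
[[274.3, 184.3, 59.6, 69.3]]
[ 0.43842 -0.18186] [-0.51409552  0.14489723 -0.01523471]
```

View pics/w4.png

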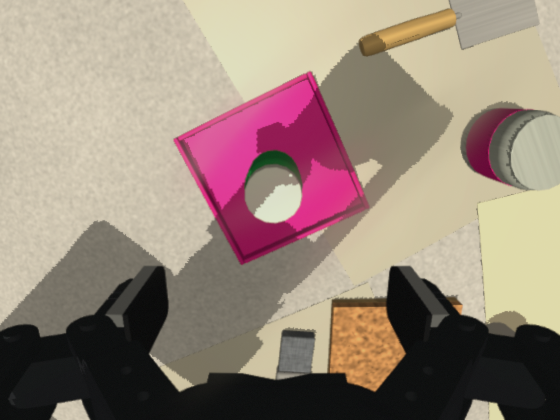

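The jar stands upright in the middle of the tray, with its lid at about (273,193). Next, go high over the carton to its window side with the gripper half closed.

>>> carry_out(
  deltas=[
    [[-0.015, 0.004, -0.02, 0, 0, 0, -0.2], [-0.028, 0.008, 0, 0, 0, 0, -0.2], [-0.03, 0.008, 0, 0, 0, 0, -0.2], [-0.03, 0.008, 0, 0, 0, 0, -0.2], [-0.03, 0.008, 0, 0, 0, 0, -0.2], [-0.03, 0.008, 0, 0, 0, 0, -0.2], [-0.03, 0.008, 0, 0, 0, 0, -0.2], [-0.03, 0.008, 0, 0, 0, 0, -0.2]],
  ],
)

```text
time: 11.2
ee_pos: [0.4515, 0.1184, 0.2613]
orientation: [-0.0, 0.816, 0.578, -0.001]
ft_force: [0.2, -0.6, 0.5]
width: 0.599
```

>>> carry_out(
  deltas=[
    [[-0.03, 0.009, 0, 0, 0, 0, -0.2], [-0.03, 0.009, 0, 0, 0, 0, -0.2], [-0.03, 0.009, 0, 0, 0, 0, -0.2], [-0.03, 0.009, 0, 0, 0, 0, -0.2], [-0.03, 0.009, 0, 0, 0, 0, -0.2], [-0.03, 0.009, 0, 0, 0, 0, -0.2], [-0.03, 0.009, 0, 0, 0, 0, -0.2], [-0.03, 0.009, 0, 0, 0, 0, -0.2]],
  ],
)

```text
time: 12.0
ee_pos: [0.4399, -0.1315, 0.2614]
orientation: [-0.001, 0.816, 0.578, -0.001]
ft_force: [-0.1, -0.3, -0.4]
width: 0.6
```

>>> carry_out(
  deltas=[
    [[-0.03, 0.007, 0, 0, 0, 0, -0.2], [-0.02, 0.005, 0, 0, 0, 0, -0.2], [0, 0, 0, 0, 0, 0, -0.2], [0, 0, 0, 0, 0, 0, -0.2]],
  ],
)

```text
time: 12.4
ee_pos: [0.4351, -0.1813, 0.2615]
orientation: [-0.001, 0.816, 0.578, -0.0]
ft_force: [-0.4, 0.6, 0.7]
width: 0.599
```

```bash
python3 - <<'E'
from h import *
p=snap('wrist','w5.png'); q=snap('top'); cv2.imwrite('pics/t5.png',cv2.resize(q['color'][170:290,190:350],None,fx=4,fy=4))
t,M,s=tool(); print(s['time'],t,s['width'],s['ft_force'],s['qpos'].round(3))
E
```

```text
12.5 [ 0.4353675  -0.18061189  0.2618351 ] 0.6008073026272945 [-0.77292627  0.60935219  0.55054097] [-0.54   0.142  1.733  0.     1.268 -0.203]
```

View pics/w5.png

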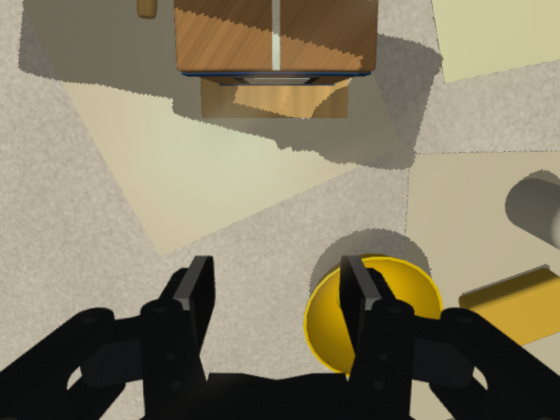

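View pics/t5.png

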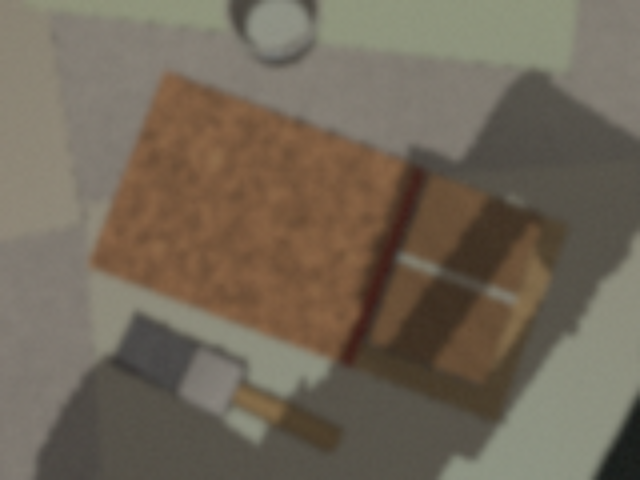

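The wrist view shows the carton's -x top edge from (177,71) to (376,72), with the board's end edge at (201,118) to (348,118) below it. The carton sits square with the gripper.

```bash
python3 - <<'E'
from h import *
p=snap('wrist'); t,M,s=tool()
def inT(u,v,z):
    X=atz(p,u,v,z); return X.round(4),(M.T@(X-t)).round(4)
for a in [(177,71,.19),(376,72,.19),(201,118,.01),(348,118,.01)]: print(a,inT(*a))
E
```

```text
(177, 71, 0.19) (array([ 0.4115, -0.0822,  0.19  ]), array([ 0.0849, -0.0551,  0.0721]))
(376, 72, 0.19) (array([ 0.5136, -0.1185,  0.19  ]), array([0.0844, 0.0533, 0.072 ]))
(201, 118, 0.01) (array([ 0.3782, -0.1053,  0.01  ]), array([ 0.052 , -0.0787,  0.2521]))
(348, 118, 0.01) (array([ 0.5209, -0.1553,  0.01  ]), array([0.0519, 0.0725, 0.252 ]))
```

>>> carry_out(
  deltas=[
    [[0, -0.001, 0.02, 0, 0, 0, -0.2], [0, 0, 0.035, 0, 0, 0, -0.2], [0, 0, 0.03, 0, 0, 0, -0.2], [0.01, 0, 0.015, 0, 0, 0, -0.2], [0.02, 0, 0, 0, 0, 0, -0.2], [0.02, 0, 0, 0, 0, 0, -0.2], [0.01, 0, 0, 0, 0, 0, -0.2], [0, 0, 0, 0, 0, 0, -0.2]],
  ],
)

```text
time: 13.35
ee_pos: [0.455, -0.1233, 0.1624]
orientation: [-0.0, 0.815, 0.579, 0.0]
ft_force: [-0.6, -0.1, -0.4]
width: 0.598
```

```bash
python3 - <<'E'
from h import *
p=snap('wrist','w6.png'); q=snap('scene'); cv2.imwrite('pics/s6.png',cv2.resize(q['color'][110:280,220:390],None,fx=3.4,fy=3.4))
t,M,s=tool(); print(s['time'],t,s['width'],s['ft_force'],s['qpos'].round(3))
E
```

```text
13.45 [ 0.45485041 -0.12475539  0.16251651] 0.5986347160924635 [ 0.38229861 -0.24418488 -1.55226147] [-4.140e-01  2.570e-01  1.864e+00 -1.000e-03  1.020e+00 -7.700e-02]
```

View pics/w6.png

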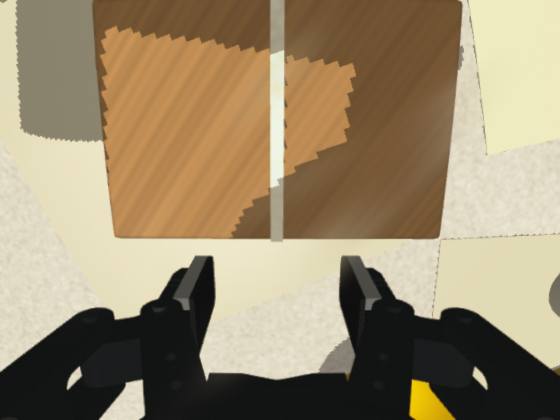

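View pics/s6.png

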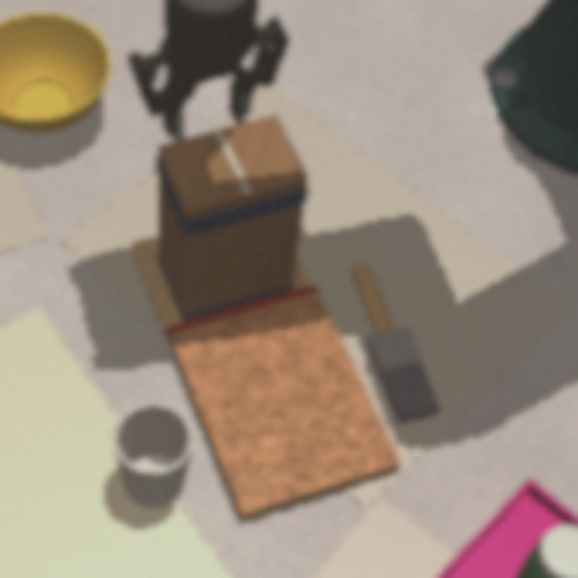

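The fingers are centred behind the carton (gap centre at column 277, carton top spanning 115 to 440). Now advance gently to contact.

>>> carry_out(
  deltas=[
    [[0.006, 0, 0, 0, 0, 0, -0.2], [0.006, 0, 0, 0, 0, 0, -0.2], [0.006, 0, 0, 0, 0, 0, -0.2], [0.006, 0, 0, 0, 0, 0, -0.2], [0.006, 0, 0, 0, 0, 0, -0.2], [0, 0, 0, 0, 0, 0, -0.2]],
  ],
)

```text
time: 14.05
ee_pos: [0.4649, -0.0958, 0.1623]
orientation: [-0.0, 0.816, 0.578, 0.0]
ft_force: [-1.4, -0.2, -0.6]
width: 0.595
```

```bash
python3 - <<'E'
from h import *
p=snap('wrist','w7.png'); q=snap('scene'); cv2.imwrite('pics/s7.png',cv2.resize(q['color'][110:280,220:390],None,fx=3.4,fy=3.4))
t,M,s=tool(); print(s['time'],t,s['width'],s['ft_force'],M.T@s['ft_force'])
E
```

```text
14.15 [ 0.46469369 -0.09632796  0.1622096 ] 0.5931923247950396 [ 0.03211338 -1.02888528 -0.51921212] [-0.96016809  0.37101747  0.51926937]
```

View pics/s7.png

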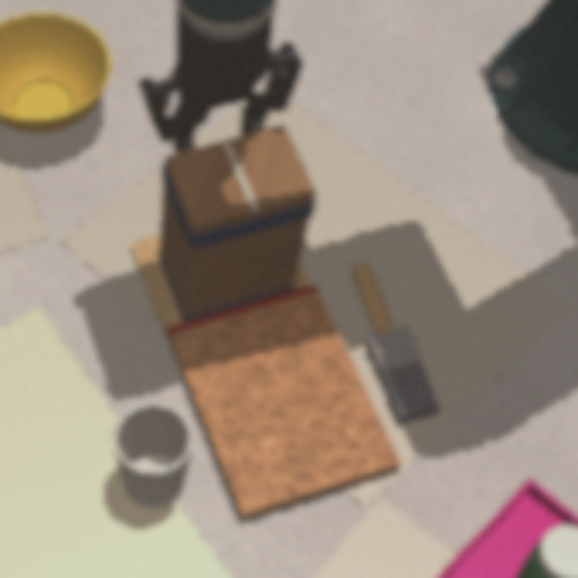

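The carton leans squarely with its foot held at the strip. Keep pushing.

>>> carry_out(
  deltas=[
    [[0.006, 0, 0, 0, 0, 0, -0.2], [0.006, 0, 0, 0, 0, 0, -0.2], [0.006, 0, 0, 0, 0, 0, -0.2], [0.006, 0, 0, 0, 0, 0, -0.2], [0.006, 0, 0, 0, 0, 0, -0.2], [0, 0, 0, 0, 0, 0, -0.2]],
  ],
)

```text
time: 14.75
ee_pos: [0.4749, -0.0674, 0.1623]
orientation: [-0.0, 0.816, 0.578, 0.0]
ft_force: [0.0, -1.5, 0.1]
width: 0.595
```

```bash
python3 - <<'E'
from h import *
q=snap('scene'); cv2.imwrite('pics/s8.png',cv2.resize(q['color'][110:280,220:390],None,fx=3.4,fy=3.4))
t,M,s=tool(); print(s['time'],t,s['width'],M.T@s['ft_force'])
E
```

```text
14.8 [ 0.4746736  -0.06771719  0.16221503] 0.5984001902096356 [-1.26064572 -0.09696433 -1.22472022]
```

View pics/s8.png

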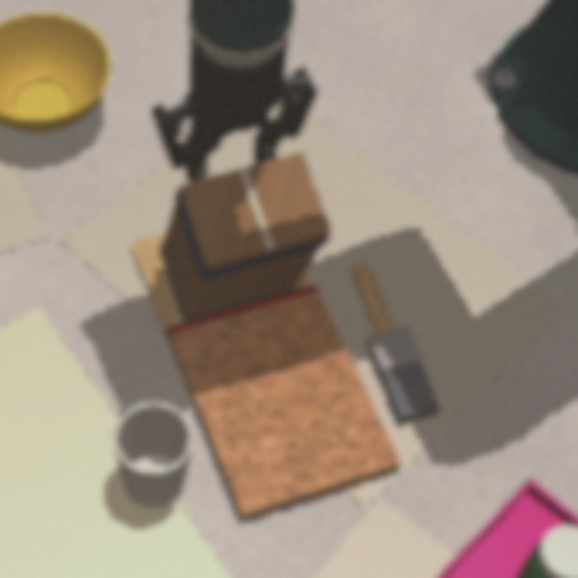

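>>> carry_out(
  deltas=[
    [[0.005, 0, 0, 0, 0, 0, -0.2], [0.005, 0, 0, 0, 0, 0, -0.2], [0.005, 0, 0, 0, 0, 0, -0.2], [0.004, 0, 0, 0, 0, 0, -0.2], [0.003, 0, 0, 0, 0, 0, -0.2], [0.003, 0, 0, 0, 0, 0, -0.2], [0, 0, 0, 0, 0, 0, -0.2], [0, 0, 0, 0, 0, 0, -0.2]],
  ],
)

```text
time: 15.6
ee_pos: [0.483, -0.0447, 0.1623]
orientation: [0.0, 0.816, 0.578, -0.0]
ft_force: [0.5, 1.1, 0.1]
width: 0.596
```

```bash
python3 - <<'E'
from h import *
q=snap('scene'); cv2.imwrite('pics/s9.png',cv2.resize(q['color'][110:280,220:390],None,fx=3.4,fy=3.4))
t,M,s=tool(); print(s['time'],t,s['width'],M.T@s['ft_force'])
E
```

```text
15.65 [ 0.48291842 -0.04471723  0.16228957] 0.6012367911395714 [ 0.38248266  0.2038727  -0.91769495]
```

View pics/s9.png

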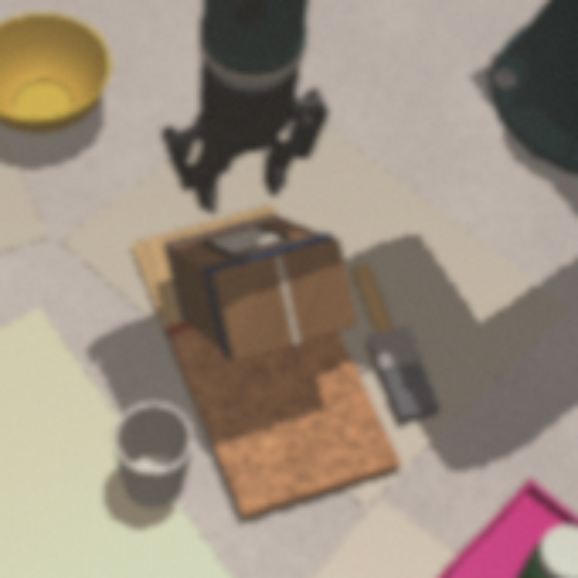

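It is caught in mid-fall, or possibly propped. Wait a little and retreat upward.

>>> carry_out(
  deltas=[
    [[0, 0, 0, 0, 0, 0, -0.2], [0, 0, 0, 0, 0, 0, -0.2], [-0.01, 0, -0.02, 0, 0, 0, -0.2], [-0.02, 0, -0.04, 0, 0, 0, -0.2], [-0.02, 0, -0.04, 0, 0, 0, -0.2], [-0.02, 0, -0.01, 0, 0, 0, -0.2], [0, 0, 0, 0, 0, 0, -0.2]],
  ],
)

```text
time: 16.35
ee_pos: [0.4607, -0.113, 0.2747]
orientation: [0.002, 0.817, 0.577, 0.001]
ft_force: [0.5, 1.2, -0.2]
width: 0.602
```

```bash
python3 - <<'E'
from h import *
q=snap('scene','s10f.png'); cv2.imwrite('pics/s10.png',cv2.resize(q['color'][110:280,220:390],None,fx=3.4,fy=3.4))
q=snap('top'); cv2.imwrite('pics/t10.png',cv2.resize(q['color'][170:290,190:350],None,fx=4,fy=4))
snap('wrist','w10.png')
t,M,s=tool(); print(s['time'],t,s['width'],M.T@s['ft_force'])
E
```

```text
16.5 [ 0.45913206 -0.11004324  0.27142267] 0.603172170372497 [ 0.34989019 -0.1349304   0.00992185]
```

View pics/s10.png

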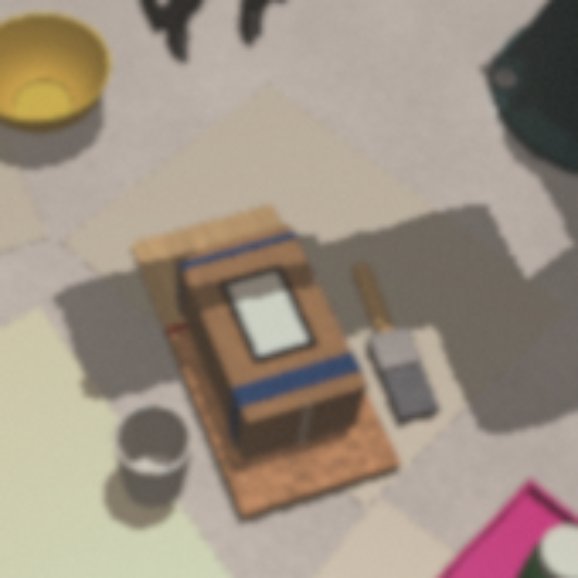

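View pics/t10.png

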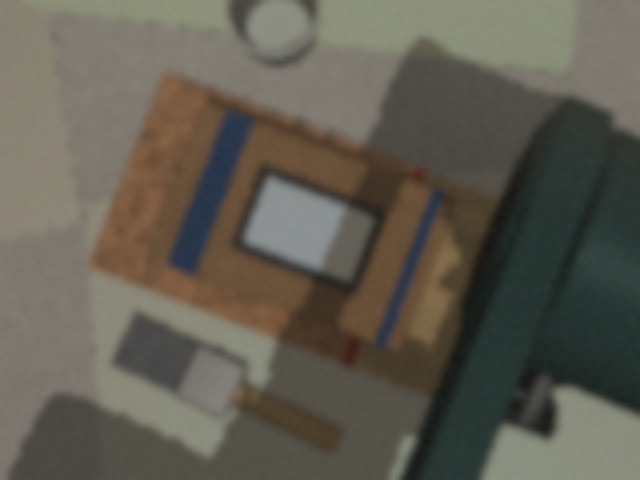

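View pics/w10.png

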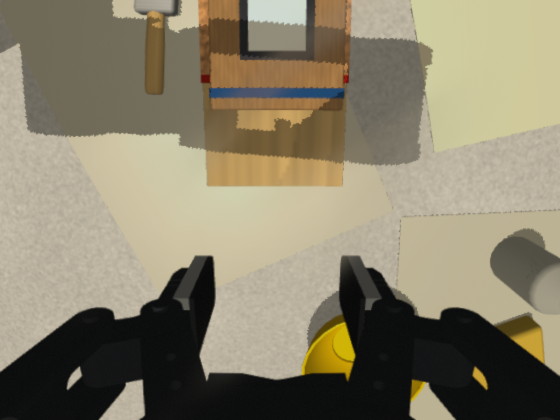

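The carton lies flat on the pad with the window up. The foot edge shows in the wrist view at row 108, columns 211 to 343. Next I'll check overhang, squareness and the bystanders.

```bash
python3 - <<'E'
from h import *
p=snap('wrist'); q=snap('top'); r=snap('scene')
pm=np.array([.5195,.068]); a=np.radians(70.5); ux=np.array([np.cos(a),np.sin(a)]); uy=np.array([-ux[1],ux[0]])
def loc(p,u,v,z):
    X=atz(p,u,v,z)[:2]-pm; return np.round([X@ux,X@uy],4)
print('foot edge',loc(p,211,108,.095),loc(p,343,109,.095),'strip ends',loc(p,201,80,.02),loc(p,350,80,.02),'board end',loc(p,207,186,.01),loc(p,343,186,.01))
T=lambda x,y:(190+x/4-.4,170+y/4-.4)
for n,x in {'win':[(265,171),(382,213),(353,286),(237,244)],'foot':[(442,190),(382,347)]}.items(): print(n,[loc(q,*T(*i),.095) for i in x])
S=lambda x,y:(220+x/3.4-.4,110+y/3.4-.4)
print('sc',[loc(r,*S(*i),.095) for i in [(180,263),(292,233),(364,398),(243,419)]])
for t in ['jar','cup_mid','brush_grip','tin_mid','glue_mid','bowl_mid','sponge_mid']:
    d=arm.trace(r,t)
    if d: ys,xs=np.nonzero(d[0]['region']); print(t,round(d[0]['confidence'],2),xs.mean().round(1),ys.mean().round(1),np.round(d[0]['bbox'],1))
print(arm.read_state()['time'],np.abs(arm.read_state()['joint_vel']).max())
cv2.imwrite('pics/s11.png',cv2.resize(r['color'][90:370,160:440],None,fx=2.1,fy=2.1))
E
```

```text
foot edge [-0.1248  0.0528] [-0.1254 -0.0562] strip ends [-0.0983  0.0749] [-0.098 -0.075] board end [-0.2099  0.0752] [-0.2096 -0.0745]
win [array([-0.0003, -0.0296]), array([-0.0829, -0.031 ]), array([-0.082,  0.021]), array([-0.0004,  0.0223])]
foot [array([-0.1147, -0.0594]), array([-0.1141,  0.0518])]
sc [array([-0.1167, -0.0573]), array([-0.1151,  0.0502]), array([0.0638, 0.0439]), array([ 0.0491, -0.0599])]
jar 0.56 382.9 277.9 [385.  278.2  22.3  30.6]
cup_mid 0.87 264.3 242.8 [266.4 243.7  24.9  36. ]
brush_grip 0.58 335.2 214.2 [334.5 210.8  23.3  42.7]
tin_mid 0.95 310.5 318.9 [310.7 319.4  30.4  34.8]
glue_mid 0.68 184.6 168.6 [185.4 167.9  22.9  36.7]
bowl_mid 0.69 231.4 130.4 [230.6 132.4  41.3  36.8]
sponge_mid 0.81 178.6 144.7 [179.9 145.1  39.2  38.5]
17.0 0.0038796626766679342
```

View pics/s11.png

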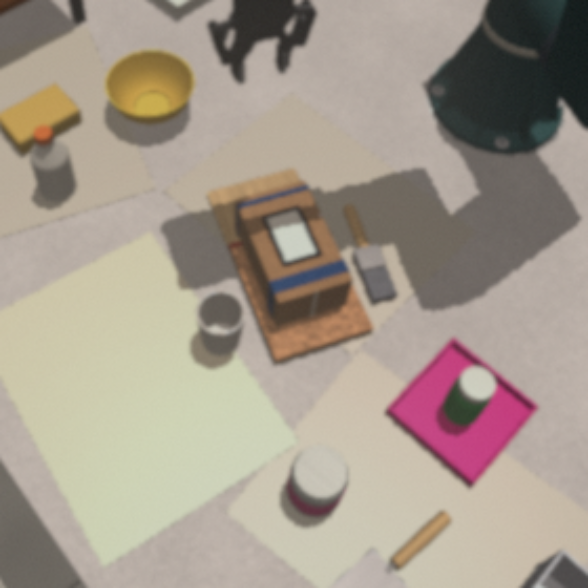

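```bash
python3 -c "
from workcell import arm
print(arm.close_job())"
```

```text
the job is handed in; nothing more can be done
None
```

The job is done and handed in at about 17 s of the 58 s limit. I moved the green jar to the pink tray first. Then I pushed the carton's top over the red strip with the gripper half open.

- **Carton:** it lies flat on the cork pad with its window up. It is square to the pad to within about half a degree and 2 to 5 mm off the pad's middle line. The foot end overhangs the strip by about 25 mm by the wrist camera, and by 15 to 17 mm by the scene and top cameras. The cameras also differed by several millimetres on other things, so the exact figure is uncertain, but it stays within the 25 mm you allowed.
- **Jar:** it stands upright near the middle of the tray.
- **Other things:** the cup, brush, tin, glue and bowl show at the same pixel positions as before, to under a pixel. The sponge and spatula I only compared by eye, and they look unmoved.
- **Robot:** at hand-in the arm was clear of everything and still. The wrist force stayed under about 7 N in every reading I took.

No check failed.

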